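Pack the sideboard fittings into the screw organiser

TASK

Pack the sideboard's four fittings into the open grey screw organiser, one to a bin: the bright steel hex key flat in the red bin, the brass drawer knob in the blue bin, the castor with the orange wheel in the yellow bin and the dark wooden furniture foot in the green bin. Stand the knob, castor and foot upright in the middle of their bins, as they stand now. Leave the black hex key and the white knob, which belong to other furniture, where they are.

Things in the scene. Friction and masses are not known exactly. Their poses are not given: they have to be found in the camera images.
- key_steel: Bright steel L-shaped hex key lying flat, 8 mm thick and wide bar with flat sides: long arm 90 mm along its x, short arm at the +x end pointing to its +y, reaching 30 mm from the long arm's centre line. Origin: middle of the long arm, at mid thickness (4 mm above what it lies on); z up. One of the four that go into the organiser.
- knob_brass: Brass drawer knob standing on its small end, 35 mm high: foot 26 mm across, neck 18 mm, round head 34 mm across between 21 and 31 mm above its underside. Origin: centre of its underside; z is its axis, up. One of the four that go into the organiser.
- castor: Castor standing on its plate, wheel up: steel plate 44 x 44 x 4 mm at the bottom, two upright steel cheeks 4 to 38 mm high, 30 mm long (x), outer faces 26 mm apart (across y, the way to grip it), orange wheel 34 mm in diameter between them, axle along y, top at 47 mm. Origin: centre of the plate's underside; z up. One of the four that go into the organiser.
- foot: Dark wooden furniture foot, upright cylinder 40 mm in diameter, 45 mm high. Origin: centre of its underside; z up. One of the four that go into the organiser.
- bin_red: Red bin, fixed: open-topped, 118 (x) x 90 (y) mm outside, 20 mm high, walls and floor 3 mm. Origin: centre of its underside, 4 mm above the counter (inner floor at 7 mm, rim at 24 mm); z up. One of four in a parallel 2 x 2 block, in any order, in the grey organiser (250 x 194 mm, rim 22 mm high), whose clear lid lies folded out flat (10 mm high) on its +y side.
- bin_blue: Blue bin, fixed: open-topped, 118 (x) x 90 (y) mm outside, 20 mm high, walls and floor 3 mm. Origin: centre of its underside, 4 mm above the counter (inner floor at 7 mm, rim at 24 mm); z up. One of four in a parallel 2 x 2 block, in any order, in the grey organiser (250 x 194 mm, rim 22 mm high), whose clear lid lies folded out flat (10 mm high) on its +y side.
- bin_yellow: Yellow bin, fixed: open-topped, 118 (x) x 90 (y) mm outside, 20 mm high, walls and floor 3 mm. Origin: centre of its underside, 4 mm above the counter (inner floor at 7 mm, rim at 24 mm); z up. One of four in a parallel 2 x 2 block, in any order, in the grey organiser (250 x 194 mm, rim 22 mm high), whose clear lid lies folded out flat (10 mm high) on its +y side.
- bin_green: Green bin, fixed: open-topped, 118 (x) x 90 (y) mm outside, 20 mm high, walls and floor 3 mm. Origin: centre of its underside, 4 mm above the counter (inner floor at 7 mm, rim at 24 mm); z up. One of four in a parallel 2 x 2 block, in any order, in the grey organiser (250 x 194 mm, rim 22 mm high), whose clear lid lies folded out flat (10 mm high) on its +y side.
- key_black: Black L-shaped hex key lying flat, 8 mm thick and wide bar with flat sides: long arm 90 mm along its x, short arm at the +x end pointing to its +y, reaching 30 mm from the long arm's centre line. Origin: middle of the long arm, at mid thickness (4 mm above what it lies on); z up. A look-alike that stays where it is.
- knob_white: White ceramic drawer knob standing on its small end, 35 mm high: foot 26 mm across, neck 18 mm, round head 34 mm across between 21 and 31 mm above its underside. Origin: centre of its underside; z is its axis, up. A look-alike that stays where it is.
Things that resemble listed ones, but are neither listed nor needed, are in the scene too. Of the things like the knob_brass, leave any that is pink or purple; of the rest the larger one is meant.

How it is judged (in metres and radians):
At the end, for the whole second after the job is handed in: The steel hex key lies flat (within 0.1 rad) on the floor of the red bin; the brass knob in the blue bin, castor in the yellow bin and foot in the green bin each stand upright (within 0.12 rad) on the bin's floor within 15 mm of the bin's centre; all four are released and at rest (x of key_steel in the frame of bin_red between -0.056 and 0.056 m and y of key_steel in the frame of bin_red between -0.042 and 0.042 m and z of key_steel in the frame of bin_red below 0.0105 m and angle between the z axis of key_steel and the z axis of bin_red, either way round below 0.1 rad and linear speed of each of key_steel, knob_brass, castor, foot below 0.02 m/s and horizontal distance between knob_brass and bin_blue below 0.015 m and z of knob_brass in the frame of bin_blue below 0.007 m and angle between each of knob_brass, castor, foot's own z axis and vertical below 0.12 rad and horizontal distance between castor and bin_yellow below 0.015 m and z of castor in the frame of bin_yellow below 0.007 m and horizontal distance between foot and bin_green below 0.015 m and z of foot in the frame of bin_green below 0.007 m); the robot touches nothing.
It fails at once if the black hex key was disturbed (moved more than 15 mm) (distance of key_black from where it was at the start of the episode above 0.015 m).
It fails at once if the white knob was disturbed (moved more than 15 mm) (distance of knob_white from where it was at the start of the episode above 0.015 m).
It also fails if it takes over 120 s, if anything falls off the work surface, if the arm or the gripper's body presses on something with over 40 N, if the wrist force passes 120 N, or if a joint passes its speed limit or range.

ROBOT

A 6-joint arm with a two-finger parallel gripper is mounted at the origin on the work surface. World frame = base frame: x ahead of the robot, y to its left, z up, the work surface at z = 0. Lengths are in m, angles in degrees, forces in N, time in s.
With the tool pointing down it reaches from about 0.325 to 0.925 m from the base axis. Payload 3.1 kg.
Tool frame: the origin (TCP) lies where the fingers leave the gripper's body, on its centre line; the fingertips stand 73 mm ahead of it and the grasp point (between the pads) lies 54 mm ahead of it; z points along the fingers, y is the line along which they close (so a half turn about z gives the same grasp; the last joint's range is limited). The gripper opens to 85 mm and grips with 20 to 120 N. Pads are 22 mm wide; open, the fingers measure 114 mm over their backs; the gripper's body (76 mm by 85 mm) begins 54 mm behind the grasp point. The pads swing forward as they close: fully open they stand 13 mm farther back than shut.
Start: joints at [62.842, 12.427, 92.441, -0, 75.132, -6.429], TCP at [0.221, 0.585, 0.304] pointing down, gripper open.
Joint ranges: [-157.48, 157.48], [-44.54, 120.13], [17.64, 146.25], [-64.5, 244.5], [7.68, 150.69], [-147.95, 147.95]. Speed limits (degrees/s): [159.86, 159.86, 180, 180, 180, 180].

INTERFACE

Orientations are given as a 3x3 rotation matrix whose columns are the frame's x, y, z axes.
In Python, from rig import monitor, eyes, ticket gives the robot as it stands.
- The arm moves only by the tool jog_arm, never from a script. Its argument "moves" is a list of rows, each a list of 7 numbers: the turn, a rotation vector about the tool's x, y, z scaled (see below), then the shift along the tool's x, y, z scaled (see below), then the finger opening in mm, from 0 to 85.4. A call has 1 to 20 rows; each row is the pose to reach, as a shift and turn from the pose commanded when the call began, along the tool's axes at that moment; what a row does not reach only later rows make up. The controller multiplies each number of a shift by 1000 mm and each number of a turn by 45 degrees. A row lasts 1/10 s, in which the tool goes at most 50 mm and 8.59 degrees, less where a joint would pass 70% of its speed; a pose out of reach is approached as far as the arm can. A call with a number of a shift or a turn outside -1 to 1 is refused whole. A call with a gripper value outside its range is refused whole. The fingers move at their own pace and stop on an object; "newtons" is the grip in N (left out, the last holds). Time passes only in rows, so rows that repeat a pose let the fingers close. It gives the time, the measured TCP pose, the force, the opening and the grip force at its end, in the units of the state.
- monitor.state(): the state, without advancing time (a new reading comes with each control period).
- eyes.camera(name): name is "scene" or "top"; returns (picture, depth): 480x640x3 uint8, red, green, blue; 480x640 float32, m along the optical axis (not along the pixel's ray), 0 where there is no reading.
- eyes.calibration(name): a dict with "camera_matrix" (3x3 intrinsics, pixels), "k1" (the pictures are not rectified: a ray, as slopes to the right and down, at radius r is drawn at 1 + k1 r^2 times it, then the intrinsics apply), "cam_to_world" (4x4, takes a point from camera to world coordinates). Camera axes: x right, y down, z forward; pixel columns grow to the right and rows downward; lengths in m; the calibration is good to about 2 mm. A picture is of the moment at which its call begins. calibration takes no time and is no camera call.
- ticket.close_job(): hands the job in; it is judged then, once.
The state is a dict: "time_s": time; "qpos": joint angles; "joint_velocities": joint speeds; "joint_efforts": joint torques, N m; "eef_pos": TCP position; "tool_rot": TCP orientation; "contact_force": force on the tool from outside, world axes, zero at the start; "ft_torque": the same for the moment, N m; "width": finger opening in m; "grip_force": force on a finger pad.
Only numpy, scipy, OpenCV 4.12 (cv2) and the standard library are available. Lean on these libraries where they do the work, as an engineer would, in place of code of your own. Each camera call takes 0.05 s, during which the arm holds its last target. There are 200 camera calls.

## Working session

There is one attempt and no reset: what is moved stays moved. The work goes in short steps, Python scripts to look and compute and a tool call to move; the robot and the scene stay as the last step left them, time stands still between calls to the robot, and variables do not carry over. Pictures are saved under pics/ and viewed, at most 14 in all, crops included, and the job is handed in when it is done.

Besides the shell and the picture viewer there is one more tool, called after "Call:" by a JSON object that holds its "method" and its "body". jog_arm: Moves the arm, as the interface text tells. Its arguments: {"type":"object","properties":{"moves":{"type":"array","items":{"type":"array","items":{"type":"number"}}},"newtons":{"type":"number"}},"required":["moves"]}

```bash
mkdir -p pics; ls
python3 - <<'E'
from rig import monitor, eyes
import cv2,numpy as np
for n in("scene","top"):
    p,d=eyes.camera(n); cv2.imwrite(f"pics/{n}0.png",p[:,:,::-1]); np.savez(f"{n}0.npz",p=p,d=d)
    c=eyes.calibration(n); print(n,c["camera_matrix"],c["k1"],c["cam_to_world"])
s=monitor.state();print(s["time_s"],s["eef_pos"],s["tool_rot"],s["width"])
E
```

```text
pics
scene [[532.35997468   0.         319.30617049]
 [  0.         532.35997468 242.09667765]
 [  0.           0.           1.        ]] 0.005132052679655129 [[ 0.85494533  0.39868068 -0.33184666  0.83881525]
 [ 0.51857513 -0.6418995   0.56484057 -0.60832609]
 [ 0.01217882 -0.65499523 -0.75553486  0.79660706]
 [ 0.          0.          0.          1.        ]]
top [[439.68981678   0.         318.77233635]
 [  0.         439.68981678 238.60074493]
 [  0.           0.           1.        ]] 0.036005382493003064 [[-0.02437384 -0.99489059  0.09797262  0.43997313]
 [-0.99935721  0.02167104 -0.02855756 -0.00411461]
 [ 0.02628848 -0.0986057  -0.99477929  0.7404713 ]
 [ 0.          0.          0.          1.        ]]
0.1 [0.22092683 0.58401796 0.30265537] [[-9.35276313e-01  3.53916898e-01 -1.02336751e-03]
 [ 3.53918285e-01  9.35274253e-01 -1.97964072e-03]
 [ 2.56500983e-04 -2.21369955e-03 -9.99997517e-01]] 0.08515947390962673
```

View pics/scene0.png

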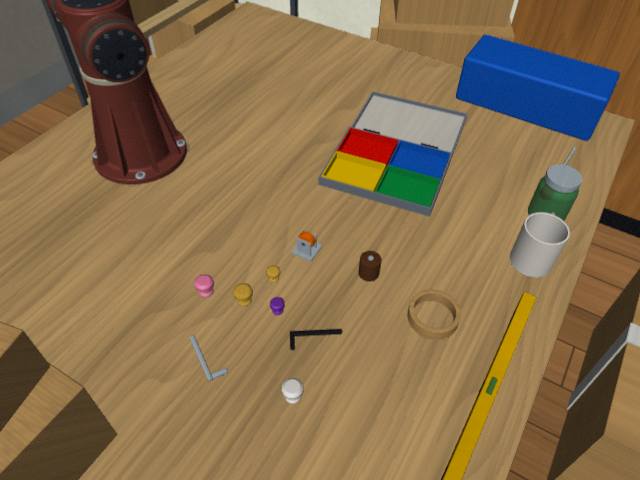

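View pics/top0.png

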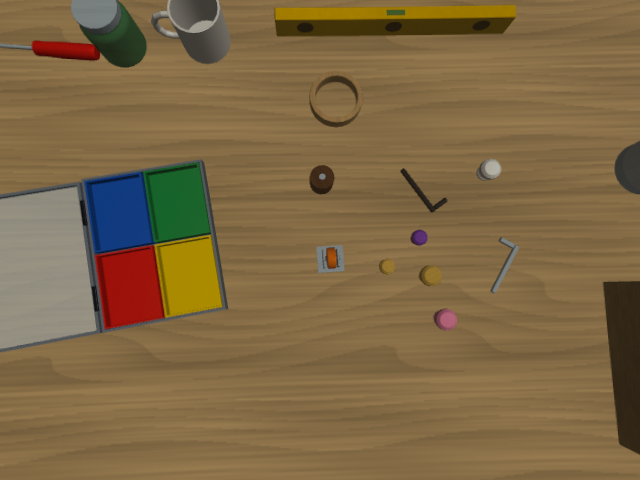

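Both views agree. The look-alikes, by top-camera pixel:
- **Knobs:** large brass (431,275), small brass (388,266), pink (446,319), purple (419,237), white (489,169).
- **Keys:** steel (505,265), black (425,190).
- **No look-alikes:** castor (331,259), foot (322,179).

I choose the large brass knob and the steel key.

```bash
cat > h.py <<'E'
import cv2,numpy as np
from rig import eyes
def rays(n,uv):
    c=eyes.calibration(n);T=c["cam_to_world"]
    q=cv2.undistortPoints(np.float64(uv).reshape(-1,1,2),np.array(c["camera_matrix"]),np.array([c["k1"],0,0,0.]))[:,0]
    return T[:3,3],np.c_[q,np.ones(len(q))]@T[:3,:3].T
def plane(n,uv,z):
    o,d=rays(n,uv);return (o+d*((z-o[2])/d[:,2])[:,None])[:,:2]
def blob(p,lo,hi,box):
    m=cv2.inRange(cv2.cvtColor(p,cv2.COLOR_RGB2HSV),lo,hi);k=np.zeros_like(m);x0,y0,x1,y1=box;k[y0:y1,x0:x1]=m[y0:y1,x0:x1]
    c,_=cv2.findContours(k,cv2.RETR_EXTERNAL,cv2.CHAIN_APPROX_NONE);return max(c,key=cv2.contourArea)[:,0]
def rect(n,c,z):
    r=cv2.minAreaRect((plane(n,c,z)*1000).astype(np.float32));return np.round(r[0],1),np.round(r[1],1),round(r[2],1)
E
python3 - <<'E'
from h import *
p=np.load("top0.npz")["p"]
hsv=cv2.cvtColor(p,cv2.COLOR_RGB2HSV)
for a in[(431,275),(388,266),(331,259),(322,179),(505,265),(320,260),(360,220),(425,190),(210,195)]:print(a,hsv[a[1],a[0]],end=' ')
print()
for nm,lo,hi,b,z in[("red",(0,180,60),(6,255,255),(90,230,175,340),.024),("blue",(105,150,40),(125,255,255),(80,165,160,260),.024),("green",(55,150,30),(85,255,255),(140,155,220,250),.024),("yellow",(20,180,80),(30,255,255),(150,230,230,325),.024),
 ("brass",(15,180,60),(30,255,255),(415,258,450,292),.026),("small",(15,180,60),(30,255,255),(375,252,402,280),.02),("foot",(0,0,0),(180,255,70),(300,155,345,205),.045),("plate",(0,0,60),(180,70,255),(310,240,350,277),.004),("wheel",(0,190,60),(14,255,255),(310,240,350,277),.04),("steel",(0,0,90),(180,70,255),(480,230,530,300),.008)]:
    try: c=blob(p,lo,hi,b);print(nm,len(c),rect("top",c,z),np.round(plane("top",[cv2.minEnclosingCircle(c)[0]],z)*1000,1))
    except Exception as e: print(nm,e)
cv2.imwrite("pics/crop0.png",cv2.resize(p[145:345,300:530,::-1],None,fx=3,fy=3,interpolation=cv2.INTER_CUBIC))
E
```

```text
(431, 275) [ 21 176 148] (388, 266) [ 21 176 151] (331, 259) [ 13 238 163] (322, 179) [20 17 90] (505, 265) [75 10 99] (320, 260) [ 90  12 129] (360, 220) [ 18 121 131] (425, 190) [ 18 122 117] (210, 195) [ 18 121 131] 
red 259 (array([441.1, 278.8]), array([117.6,  92.7]), 9.0) [[439.7 279.2]]
blue 258 (array([560.8, 297.5]), array([120.4,  94.6]), 9.2) [[559.9 297.2]]
green 249 (array([575.4, 206.4]), array([119.5,  90.8]), 9.2) [[575.1 206.4]]
yellow 254 (array([456.1, 187.1]), array([117.7,  91.3]), 9.0) [[454.8 187.7]]
brass 1 (array([ 432.4, -203.4]), array([0., 0.]), 0.0) [[ 432.4 -203.4]]
small max() iterable argument is empty
foot 75 (array([604.1, -30.8]), array([37.1, 44.3]), 88.7) [[604. -30.]]
plate 102 (array([478.7, -43.1]), array([44.6, 44.5]), 2.8) [[478.6 -43.3]]
wheel 49 (array([478.3, -43. ]), array([12.8, 30.4]), 88.5) [[478.2 -44.6]]
steel 124 (array([ 458.9, -336.3]), array([30.5, 92.5]), 76.3) [[ 461.2 -325.5]]
```

View pics/crop0.png

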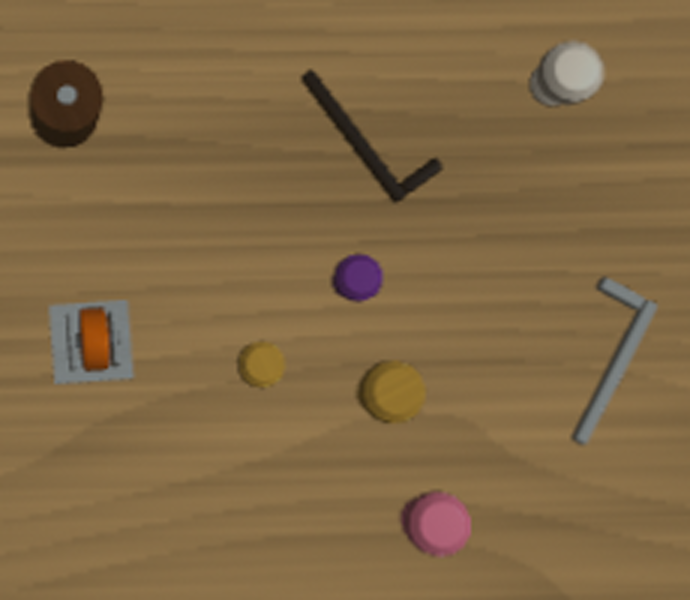

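The crop confirms the choice: large brass knob at crop (392,391), clearly bigger than the small brass one at (262,363). Purple is at (358,277), pink at (439,523), and the steel key's corner is at (650,305).

```bash
cat > plan.py <<'E'
import sys,numpy as np
from rig import monitor
# targets: x y z yaw(deg of tool y axis), relative to pose now; prints turn z, shift in move units
s=monitor.state();R=s["tool_rot"];p=s["eef_pos"]
yaw0=np.degrees(np.arctan2(R[1,1],R[0,1]));Rc=np.array([[-np.sin(np.radians(yaw0)),0,0]]*0) 
print("now",np.round(p,4),round(yaw0,2),"w",round(s["width"],4),"grip",np.round(s["grip_force"],1),"F",np.round(s["contact_force"],1),"t",s["time_s"])
for a in sys.argv[1:]:
    x,y,z,w=map(float,a.split(","));t=(yaw0-w+90)%180-90
    d=R.T@(np.array([x,y,z])-p);print(a,"turn",round(t/45,3),"shift",np.round(d,4),"rows",max(int(np.linalg.norm(d)/.05)+1,int(abs(t)/8.59)+1))
E
python3 - <<'E'
from h import *
p=np.load("top0.npz")["p"]
c=blob(p,(17,145,60),(30,255,255),(410,256,452,294));print("brass",rect("top",c,.026),np.round(plane("top",[cv2.minEnclosingCircle(c)[0]],.026)*1000,1))
print("foot",plane("top",[(322,176.6)],.045))
P=plane("top",[(516.7,246.7),(493.3,291),(501,240)],.008);print("key",P,np.degrees(np.arctan2(*(P[0]-P[1])[::-1])))
# scene check
s=np.load("scene0.npz")["p"]
c=blob(s,(17,145,60),(30,255,255),(230,278,256,308));print("brass scene",np.round(plane("scene",[cv2.minEnclosingCircle(c)[0]],.022)*1000,1))
print("foot scene",plane("scene",[(370,258)],.045),"castor",plane("scene",[(306,237)],.045))
E
python3 plan.py .604,-.031,.2,99
```

```text
brass (array([ 446.5, -205.3]), array([34. , 33.8]), 43.0) [[ 446.1 -204.3]]
foot [[ 0.60874209 -0.03173088]]
key [[ 0.49120567 -0.3572531 ]
 [ 0.41828932 -0.31315232]
 [ 0.50306902 -0.33166927]] -31.16611120786207
brass scene [[ 447.5 -205.5]]
foot scene [[ 0.60716899 -0.03045299]] castor [[ 0.48081174 -0.04878414]]
now [0.2209 0.584  0.3027] 69.27 w 0.0852 grip 0.0 F [ 0.2 -0.3 -0.4] t 0.1
.604,-.031,.2,99 turn -0.661 shift [-0.576  -0.4394  0.1035] rows 15
```

Call:
{"method": "jog_arm", "body": {"moves": [[0,0,-0.661,-0.58,-0.438,0.103,62],[0,0,-0.661,-0.58,-0.438,0.103,62],[0,0,-0.661,-0.58,-0.438,0.103,62],[0,0,-0.661,-0.58,-0.438,0.103,62],[0,0,-0.661,-0.58,-0.438,0.103,62],[0,0,-0.661,-0.58,-0.438,0.103,62],[0,0,-0.661,-0.58,-0.438,0.103,62],[0,0,-0.661,-0.58,-0.438,0.103,62],[0,0,-0.661,-0.58,-0.438,0.103,62],[0,0,-0.661,-0.58,-0.438,0.103,62],[0,0,-0.661,-0.58,-0.438,0.103,62],[0,0,-0.661,-0.58,-0.438,0.103,62],[0,0,-0.661,-0.58,-0.438,0.103,62],[0,0,-0.661,-0.58,-0.438,0.103,62],[0,0,-0.661,-0.58,-0.438,0.103,62],[0,0,-0.661,-0.58,-0.438,0.103,62],[0,0,-0.661,-0.58,-0.438,0.103,62],[0,0,-0.661,-0.58,-0.438,0.103,62]], "newtons": 40}}

```text
time_s: 1.9
eef_pos: [0.6078, -0.0294, 0.2004]
tool_rot: [[-0.988, -0.157, -0.002], [-0.157, 0.988, 0.001], [0.001, 0.001, -1.0]]
contact_force: [-0.6, 0.6, -0.7]
width: 0.0618
grip_force: 0.0
```

```bash
python3 plan.py .608,-.031,.093,99
```

```text
now [ 0.6078 -0.0294  0.2004] 99.05 w 0.0618 grip 0.0 F [-0.6  0.6 -0.7] t 1.9
.608,-.031,.093,99 turn 0.001 shift [-1.000e-04 -1.700e-03  1.074e-01] rows 3
```

Call:
{"method": "jog_arm", "body": {"moves": [[0,0,0,0,-0.0015,0.04,62],[0,0,0,0,-0.0015,0.08,62],[0,0,0,0,-0.0015,0.107,62],[0,0,0,0,-0.0015,0.107,62],[0,0,0,0,-0.0015,0.107,62],[0,0,0,0,-0.0015,0.107,35],[0,0,0,0,-0.0015,0.107,35],[0,0,0,0,-0.0015,0.107,35],[0,0,0,0,-0.0015,0.107,35],[0,0,0,0,-0.0015,0.107,35],[0,0,0,0,-0.0015,0.107,35],[0,0,0,0,-0.0015,0.107,35],[0,0,0,0,-0.0015,0.107,35],[0,0,0,0,-0.0015,0.09,35],[0,0,0,0,-0.0015,0.06,35],[0,0,0,0,-0.0015,0.02,35],[0,0,0,0,-0.0015,0.0,35],[0,0,0,0,-0.0015,0.0,35],[0,0,0,0,-0.0015,0.0,35]], "newtons": 40}}

```text
time_s: 3.8
eef_pos: [0.6088, -0.032, 0.2015]
tool_rot: [[-0.988, -0.157, 0.001], [-0.157, 0.988, -0.0], [-0.001, -0.0, -1.0]]
contact_force: [-0.3, 0.0, -1.1]
width: 0.0388
grip_force: 40.4
```

```bash
python3 plan.py .575,.206,.2,99 .575,.206,.101,99
```

```text
now [ 0.6088 -0.032   0.2015] 99.01 w 0.0388 grip 40.4 F [-0.3  0.  -1.1] t 3.8
.575,.206,.2,99 turn 0.0 shift [-0.0039  0.2403  0.0014] rows 5
.575,.206,.101,99 turn 0.0 shift [-0.0038  0.2404  0.1004] rows 6
```

Call:
{"method": "jog_arm", "body": {"moves": [[0,0,0,-0.004,0.05,0.0,35],[0,0,0,-0.004,0.1,0.0,35],[0,0,0,-0.004,0.15,0.0,35],[0,0,0,-0.004,0.2,0.0,35],[0,0,0,-0.004,0.24,0.0,35],[0,0,0,-0.004,0.24,0.0,35],[0,0,0,-0.004,0.24,0.04,35],[0,0,0,-0.004,0.24,0.08,35],[0,0,0,-0.004,0.24,0.095,35],[0,0,0,-0.004,0.24,0.097,35],[0,0,0,-0.004,0.24,0.099,35],[0,0,0,-0.004,0.24,0.1,35],[0,0,0,-0.004,0.24,0.1,35],[0,0,0,-0.004,0.24,0.1,35]], "newtons": 40}}

```text
time_s: 5.2
eef_pos: [0.5739, 0.2047, 0.1023]
tool_rot: [[-0.988, -0.156, -0.006], [-0.156, 0.988, -0.002], [0.006, -0.001, -1.0]]
contact_force: [-6.9, -1.5, 13.2]
width: 0.0385
grip_force: 44.6
```

```bash
python3 plan.py .575,.206,.1,99
```

```text
now [0.5739 0.2047 0.1023] 98.98 w 0.0385 grip 44.6 F [-6.9 -1.5 13.2] t 5.2
.575,.206,.1,99 turn -0.0 shift [-0.0013  0.0011  0.0022] rows 1
```

Call:
{"method": "jog_arm", "body": {"moves": [[0,0,0,0,0,0,56],[0,0,0,0,0,0,56],[0,0,0,0,0,0,56],[0,0,0,0,0,0,56],[0,0,0,0,0,0,56],[0,0,0,0,0,-0.04,56],[0,0,0,0,0,-0.09,56],[0,0,0,0,0,-0.1,56],[0,0,0,0,0,-0.1,56],[0,0,0,0,0,-0.1,56]]}}

```text
time_s: 6.2
eef_pos: [0.5745, 0.2056, 0.1999]
tool_rot: [[-0.988, -0.157, -0.001], [-0.157, 0.988, -0.0], [0.002, -0.0, -1.0]]
contact_force: [-0.7, -0.1, -0.3]
width: 0.0558
grip_force: 0.0
```

```bash
python3 plan.py .479,-.044,.2,92 .479,-.044,.092,92
```

```text
now [0.5745 0.2056 0.1999] 99.02 w 0.0558 grip 0.0 F [-0.7 -0.1 -0.3] t 6.2
.479,-.044,.2,92 turn 0.156 shift [ 1.335e-01 -2.316e-01  2.000e-04] rows 6
.479,-.044,.092,92 turn 0.156 shift [ 0.1333 -0.2316  0.1082] rows 6
```

Call:
{"method": "jog_arm", "body": {"moves": [[0,0,0.156,0.133,-0.232,0,50],[0,0,0.156,0.133,-0.232,0,50],[0,0,0.156,0.133,-0.232,0,50],[0,0,0.156,0.133,-0.232,0,50],[0,0,0.156,0.133,-0.232,0,50],[0,0,0.156,0.133,-0.232,0,50],[0,0,0.156,0.133,-0.232,0,50],[0,0,0.156,0.133,-0.232,0.04,50],[0,0,0.156,0.133,-0.232,0.08,50],[0,0,0.156,0.133,-0.232,0.108,50],[0,0,0.156,0.133,-0.232,0.108,50],[0,0,0.156,0.133,-0.232,0.108,50],[0,0,0.156,0.133,-0.232,0.108,20],[0,0,0.156,0.133,-0.232,0.108,20],[0,0,0.156,0.133,-0.232,0.108,20],[0,0,0.156,0.133,-0.232,0.108,20],[0,0,0.156,0.133,-0.232,0.108,20],[0,0,0.156,0.133,-0.232,0.108,20],[0,0,0.156,0.133,-0.232,0.108,20],[0,0,0.156,0.133,-0.232,0.108,20]], "newtons": 40}}

```text
time_s: 8.2
eef_pos: [0.482, -0.0444, 0.0948]
tool_rot: [[-0.999, -0.035, 0.004], [-0.035, 0.999, -0.001], [-0.004, -0.001, -1.0]]
contact_force: [1.1, 1.0, 6.9]
width: 0.0249
grip_force: 40.4
```

```bash
python3 plan.py .456,.187,.2,99 .456,.187,.099,99
```

```text
now [ 0.482  -0.0444  0.0948] 91.98 w 0.0249 grip 40.4 F [1.1 1.  6.9] t 8.2
.456,.187,.2,99 turn -0.156 shift [ 0.0175  0.2321 -0.1054] rows 6
.456,.187,.099,99 turn -0.156 shift [ 0.018   0.2322 -0.0044] rows 5
```

Call:
{"method": "jog_arm", "body": {"moves": [[0,0,0,0,0,-0.03,20],[0,0,0,0,0,-0.07,20],[0,0,0,0,0,-0.106,20],[0,0,-0.156,0.018,0.05,-0.106,20],[0,0,-0.156,0.018,0.1,-0.106,20],[0,0,-0.156,0.018,0.15,-0.106,20],[0,0,-0.156,0.018,0.2,-0.106,20],[0,0,-0.156,0.018,0.232,-0.106,20],[0,0,-0.156,0.018,0.232,-0.106,20],[0,0,-0.156,0.018,0.232,-0.106,20],[0,0,-0.156,0.018,0.232,-0.106,20]]}}

```text
time_s: 9.3
eef_pos: [0.4538, 0.1862, 0.1986]
tool_rot: [[-0.988, -0.156, -0.001], [-0.156, 0.988, -0.001], [0.001, -0.001, -1.0]]
contact_force: [0.5, -0.8, -0.5]
width: 0.025
grip_force: 39.9
```

```bash
python3 plan.py .458,.187,.1,99
```

```text
now [0.4538 0.1862 0.1986] 98.98 w 0.025 grip 39.9 F [ 0.5 -0.8 -0.5] t 9.3
.458,.187,.1,99 turn -0.0 shift [-0.0044  0.0002  0.0986] rows 2
```

Call:
{"method": "jog_arm", "body": {"moves": [[0,0,0,-0.004,0,0.04,20],[0,0,0,-0.004,0,0.08,20],[0,0,0,-0.004,0,0.094,20],[0,0,0,-0.004,0,0.096,20],[0,0,0,-0.004,0,0.098,20],[0,0,0,-0.004,0,0.099,20],[0,0,0,-0.004,0,0.099,20]]}}

```text
time_s: 10.0
eef_pos: [0.4588, 0.1872, 0.1011]
tool_rot: [[-0.988, -0.157, 0.001], [-0.157, 0.988, -0.0], [-0.001, -0.001, -1.0]]
contact_force: [-1.9, -2.6, 4.1]
width: 0.0252
grip_force: 41.4
```

```bash
python3 plan.py
```

```text
now [0.4588 0.1872 0.1011] 99.0 w 0.0252 grip 41.4 F [-1.9 -2.6  4.1] t 10.0
```

Call:
{"method": "jog_arm", "body": {"moves": [[0,0,0,0,0,0.001,46],[0,0,0,0,0,0.001,46],[0,0,0,0,0,0.001,46],[0,0,0,0,0,0.001,46],[0,0,0,0,0,0.001,46],[0,0,0,0,0,-0.04,46],[0,0,0,0,0,-0.09,46],[0,0,0,0,0,-0.1,46],[0,0,0,0,0,-0.1,46],[0,0,0,0,0,-0.1,46]]}}

```text
time_s: 11.0
eef_pos: [0.4573, 0.1875, 0.1989]
tool_rot: [[-0.988, -0.157, -0.001], [-0.157, 0.988, -0.0], [0.002, -0.0, -1.0]]
contact_force: [-0.7, 0.7, 0.1]
width: 0.0462
grip_force: 0.0
```

```bash
python3 plan.py .446,-.205,.2,90 .446,-.205,.082,90
python3 - <<'E'
from h import *
p,_=eyes.camera("scene");cv2.imwrite("pics/s1.png",cv2.resize(p[80:320,180:480,::-1],None,fx=2,fy=2,interpolation=cv2.INTER_CUBIC))
E
```

```text
now [0.4573 0.1875 0.1989] 99.02 w 0.0462 grip 0.0 F [-0.7  0.7  0.1] t 11.0
.446,-.205,.2,90 turn 0.2 shift [ 0.0727 -0.3859 -0.0009] rows 8
.446,-.205,.082,90 turn 0.2 shift [ 0.0725 -0.3859  0.1171] rows 9
```

View pics/s1.png

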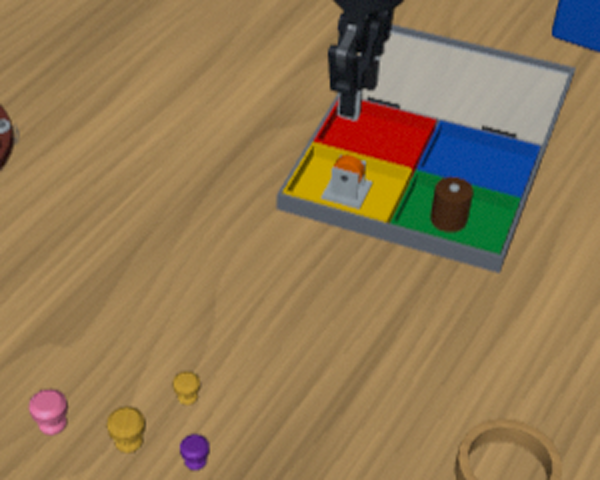

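The castor at crop (348,182) and the foot at (452,205) stand upright near the middle of the yellow and green bins. Next is the brass knob.

Call:
{"method": "jog_arm", "body": {"moves": [[0,0,0.2,0.0725,-0.386,0,52],[0,0,0.2,0.0725,-0.386,0,52],[0,0,0.2,0.0725,-0.386,0,52],[0,0,0.2,0.0725,-0.386,0,52],[0,0,0.2,0.0725,-0.386,0,52],[0,0,0.2,0.0725,-0.386,0,52],[0,0,0.2,0.0725,-0.386,0,52],[0,0,0.2,0.0725,-0.386,0,52],[0,0,0.2,0.0725,-0.386,0,52],[0,0,0.2,0.0725,-0.386,0,52],[0,0,0.2,0.0725,-0.386,0,52]]}}

```text
time_s: 12.15
eef_pos: [0.4459, -0.2034, 0.1981]
tool_rot: [[-1.0, -0.001, -0.003], [-0.001, 1.0, 0.003], [0.003, 0.003, -1.0]]
contact_force: [-0.1, 0.0, -0.1]
width: 0.0519
grip_force: 0.0
```

```bash
python3 plan.py .446,-.205,.082,90
```

```text
now [ 0.4459 -0.2034  0.1981] 90.05 w 0.0519 grip 0.0 F [-0.1  0.  -0.1] t 12.15
.446,-.205,.082,90 turn 0.001 shift [-0.0005 -0.0019  0.116 ] rows 3
```

Call:
{"method": "jog_arm", "body": {"moves": [[0,0,0,0,-0.0015,0.04,52],[0,0,0,0,-0.0015,0.08,52],[0,0,0,0,-0.0015,0.116,52],[0,0,0,0,-0.0015,0.116,52],[0,0,0,0,-0.0015,0.116,52],[0,0,0,0,-0.0015,0.116,28],[0,0,0,0,-0.0015,0.116,28],[0,0,0,0,-0.0015,0.116,28],[0,0,0,0,-0.0015,0.116,28],[0,0,0,0,-0.0015,0.116,28],[0,0,0,0,-0.0015,0.116,28],[0,0,0,0,-0.0015,0.116,28],[0,0,0,0,-0.0015,0.08,28],[0,0,0,0,-0.0015,0.04,28],[0,0,0,0,-0.0015,0.0,28],[0,0,0,0,-0.0015,0.0,28],[0,0,0,0,-0.0015,0.0,28]], "newtons": 40}}

```text
time_s: 13.85
eef_pos: [0.4477, -0.2071, 0.2019]
tool_rot: [[-1.0, -0.0, 0.004], [-0.0, 1.0, -0.003], [-0.004, -0.003, -1.0]]
contact_force: [-0.5, 0.3, -1.1]
width: 0.0319
grip_force: 40.3
```

```bash
python3 plan.py .5605,.297,.2,99 .5605,.297,.09,99
```

```text
now [ 0.4477 -0.2071  0.2019] 90.01 w 0.0319 grip 40.3 F [-0.5  0.3 -1.1] t 13.85
.5605,.297,.2,99 turn -0.2 shift [-0.1128  0.5041  0.001 ] rows 11
.5605,.297,.09,99 turn -0.2 shift [-0.1124  0.5044  0.111 ] rows 11
```

Call:
{"method": "jog_arm", "body": {"moves": [[0,0,-0.2,-0.1125,0.504,0,28],[0,0,-0.2,-0.1125,0.504,0,28],[0,0,-0.2,-0.1125,0.504,0,28],[0,0,-0.2,-0.1125,0.504,0,28],[0,0,-0.2,-0.1125,0.504,0,28],[0,0,-0.2,-0.1125,0.504,0,28],[0,0,-0.2,-0.1125,0.504,0,28],[0,0,-0.2,-0.1125,0.504,0,28],[0,0,-0.2,-0.1125,0.504,0,28],[0,0,-0.2,-0.1125,0.504,0,28],[0,0,-0.2,-0.1125,0.504,0,28],[0,0,-0.2,-0.1125,0.504,0,28],[0,0,-0.2,-0.1125,0.504,0,28],[0,0,-0.2,-0.1125,0.504,0,28],[0,0,-0.2,-0.1125,0.504,0,28]]}}

```text
time_s: 15.35
eef_pos: [0.5591, 0.2959, 0.1995]
tool_rot: [[-0.988, -0.155, -0.001], [-0.155, 0.988, -0.001], [0.001, -0.001, -1.0]]
contact_force: [-0.4, -0.3, -0.3]
width: 0.0316
grip_force: 40.4
```

```bash
python3 plan.py .5605,.297,.092,99
python3 - <<'E'
from h import *
p,_=eyes.camera("scene");cv2.imwrite("pics/s2.png",cv2.resize(p[20:220,300:500,::-1],None,fx=3,fy=3,interpolation=cv2.INTER_CUBIC))
E
```

```text
now [0.5591 0.2959 0.1995] 98.9 w 0.0316 grip 40.4 F [-0.4 -0.3 -0.3] t 15.35
.5605,.297,.092,99 turn -0.002 shift [-0.0017  0.001   0.1075] rows 3
```

View pics/s2.png

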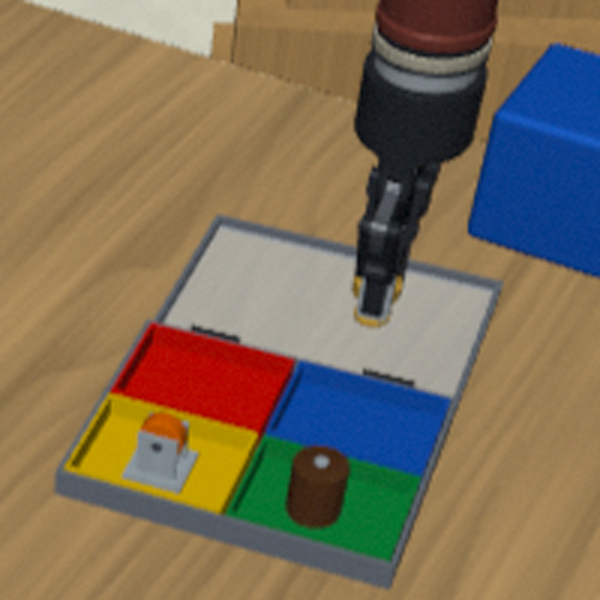

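The knob is held upright at (375,300) with its small end down, so I lower it gently.

Call:
{"method": "jog_arm", "body": {"moves": [[0,0,0,-0.0015,0.001,0.04,28],[0,0,0,-0.0015,0.001,0.08,28],[0,0,0,-0.0015,0.001,0.1,28],[0,0,0,-0.0015,0.001,0.103,28],[0,0,0,-0.0015,0.001,0.105,28],[0,0,0,-0.0015,0.001,0.106,28],[0,0,0,-0.0015,0.001,0.107,28],[0,0,0,-0.0015,0.001,0.107,28],[0,0,0,-0.0015,0.001,0.107,28]]}}

```text
time_s: 16.3
eef_pos: [0.561, 0.299, 0.0937]
tool_rot: [[-0.988, -0.157, 0.001], [-0.157, 0.988, 0.0], [-0.001, 0.0, -1.0]]
contact_force: [0.8, 0.1, -2.1]
width: 0.032
grip_force: 40.4
```

Call:
{"method": "jog_arm", "body": {"moves": [[0,0,0,0,-0.001,0.001,28],[0,0,0,0,-0.001,0.002,28],[0,0,0,0,-0.001,0.003,28],[0,0,0,0,-0.001,0.003,28]]}}

```text
time_s: 16.7
eef_pos: [0.5617, 0.299, 0.0934]
tool_rot: [[-0.988, -0.157, 0.001], [-0.157, 0.988, 0.002], [-0.001, 0.001, -1.0]]
contact_force: [-5.8, -0.3, 12.8]
width: 0.0316
grip_force: 41.5
```

Call:
{"method": "jog_arm", "body": {"moves": [[0,0,0,0,0,-0.001,50],[0,0,0,0,0,-0.001,50],[0,0,0,0,0,-0.001,50],[0,0,0,0,0,-0.001,50],[0,0,0,0,0,-0.001,50],[0,0,0,0,0,-0.001,50],[0,0,0,0,0,-0.04,50],[0,0,0,0,0,-0.09,50],[0,0,0,0,0,-0.11,50],[0,0,0,0,0,-0.11,50],[0,0,0,0,0,-0.11,50]]}}

```text
time_s: 17.8
eef_pos: [0.5607, 0.2978, 0.1999]
tool_rot: [[-0.988, -0.157, 0.0], [-0.157, 0.988, 0.0], [-0.0, 0.0, -1.0]]
contact_force: [0.1, 0.1, -0.4]
width: 0.0501
grip_force: 0.0
```

```bash
python3 - <<'E'
from h import *
p,_=eyes.camera("top")
c=blob(p,(0,0,85),(180,60,255),(480,230,530,300));r=cv2.minAreaRect((plane("top",c,.008)*1000).astype(np.float32));print(r,cv2.boxPoints(r))
E
python3 plan.py .457,-.336,.2,59
```

```text
((458.5621643066406, -336.17236328125), (30.71378517150879, 92.54271697998047), 76.48088836669922) [[ 409.9829  -340.28693]
 [ 499.9615  -361.9206 ]
 [ 507.14142 -332.0578 ]
 [ 417.16284 -310.42413]]
now [0.5598 0.2974 0.1983] 99.01 w 0.0499 grip 0.0 F [-0.5  0.8 -0.2] t 17.85
.457,-.336,.2,59 turn 0.889 shift [ 0.2008 -0.6095 -0.0008] rows 13
```

Run:
```python
from h import *
p,_=eyes.camera("top")
m=np.zeros((480,640),np.uint8);cv2.drawContours(m,[blob(p,(0,0,85),(180,60,255),(480,230,530,300))],-1,255,-1)
v,u=np.nonzero(m);P=plane("top",np.c_[u,v],.008)*1000
d=np.array([.856,-.517])
for i in range(3):
    s=P@d;a=P[(s>s.min()+3)&(s<s.max()-18)];l=cv2.fitLine(a.astype(np.float32),cv2.DIST_L2,0,.01,.01).ravel();d=l[:2]*np.sign(l[0])
s=P@d;n=np.array([-d[1],d[0]]);o=l[2:]@n;on=np.abs(P@n-o)<5;s=s[on]
print("ang",np.degrees(np.arctan2(d[1],d[0])),"len",np.ptp(s),"mid",d*(s.max()+s.min())/2+n*o,"grasp",d*((s.max()+s.min())/2+8)+n*o)
```

```text
ang -31.10219 len 89.73395185495849 mid [ 455.08710772 -335.69269387] grasp [ 461.93708617 -339.82522265]
```

Call:
{"method": "jog_arm", "body": {"moves": [[0,0,0.889,0.1965,-0.614,0,30],[0,0,0.889,0.1965,-0.614,0,30],[0,0,0.889,0.1965,-0.614,0,30],[0,0,0.889,0.1965,-0.614,0,30],[0,0,0.889,0.1965,-0.614,0,30],[0,0,0.889,0.1965,-0.614,0,30],[0,0,0.889,0.1965,-0.614,0,30],[0,0,0.889,0.1965,-0.614,0,30],[0,0,0.889,0.1965,-0.614,0,30],[0,0,0.889,0.1965,-0.614,0,30],[0,0,0.889,0.1965,-0.614,0,30],[0,0,0.889,0.1965,-0.614,0,30],[0,0,0.889,0.1965,-0.614,0,30],[0,0,0.889,0.1965,-0.614,0,30],[0,0,0.889,0.1965,-0.614,0,30],[0,0,0.889,0.1965,-0.614,0,30],[0,0,0.889,0.1965,-0.614,0,30]]}}

```text
time_s: 19.6
eef_pos: [0.4628, -0.3375, 0.1988]
tool_rot: [[-0.858, 0.513, -0.002], [0.513, 0.858, 0.002], [0.002, 0.001, -1.0]]
contact_force: [-0.7, -0.2, -0.4]
width: 0.0302
grip_force: 0.0
```

```bash
python3 plan.py .462,-.340,.076,59
```

```text
now [ 0.4628 -0.3375  0.1988] 59.11 w 0.0302 grip 0.0 F [-0.7 -0.2 -0.4] t 19.6
.462,-.340,.076,59 turn 0.003 shift [-0.0008 -0.0027  0.1228] rows 3
```

Call:
{"method": "jog_arm", "body": {"moves": [[0,0,0,-0.001,-0.0025,0.04,28],[0,0,0,-0.001,-0.0025,0.08,28],[0,0,0,-0.001,-0.0025,0.11,28],[0,0,0,-0.001,-0.0025,0.118,28],[0,0,0,-0.001,-0.0025,0.123,28],[0,0,0,-0.001,-0.0025,0.123,28],[0,0,0,-0.001,-0.0025,0.123,28]], "newtons": 30}}

```text
time_s: 20.3
eef_pos: [0.4638, -0.3428, 0.0789]
tool_rot: [[-0.858, 0.514, 0.003], [0.514, 0.858, -0.003], [-0.004, -0.001, -1.0]]
contact_force: [-0.4, -0.4, 0.3]
width: 0.0278
grip_force: 0.0
```

Call:
{"method": "jog_arm", "body": {"moves": [[0,0,0,0,0,0.001,28],[0,0,0,0,0,0.002,28],[0,0,0,0,0,0.002,5],[0,0,0,0,0,0.002,5],[0,0,0,0,0,0.002,5],[0,0,0,0,0,0.002,5],[0,0,0,0,0,0.002,5],[0,0,0,0,0,0.002,5],[0,0,0,0,0,0.002,5]], "newtons": 30}}

```text
time_s: 21.2
eef_pos: [0.4628, -0.3424, 0.0754]
tool_rot: [[-0.857, 0.515, 0.0], [0.515, 0.857, -0.001], [-0.001, -0.0, -1.0]]
contact_force: [-2.3, 0.4, 5.4]
width: 0.0071
grip_force: 30.9
```

Call:
{"method": "jog_arm", "body": {"moves": [[0,0,0,0,0,0,5],[0,0,0,0,0,-0.02,5],[0,0,0,0,0,-0.06,5],[0,0,0,0,0,-0.1,5],[0,0,0,0,0,-0.12,5],[0,0,0,0,0,-0.12,5]], "newtons": 50}}

```text
time_s: 21.8
eef_pos: [0.4643, -0.3435, 0.1984]
tool_rot: [[-0.857, 0.515, 0.006], [0.515, 0.857, -0.005], [-0.008, -0.001, -1.0]]
contact_force: [0.6, -0.6, -0.1]
width: 0.006
grip_force: 46.3
```

```bash
python3 plan.py .450,.271,.195,99
python3 - <<'E'
from h import *
p,_=eyes.camera("scene");cv2.imwrite("pics/s3.png",cv2.resize(p[200:430,100:360,::-1],None,fx=2.5,fy=2.5,interpolation=cv2.INTER_CUBIC))
E
```

```text
now [ 0.4643 -0.3435  0.1984] 59.01 w 0.006 grip 46.3 F [ 0.6 -0.6 -0.1] t 21.8
.450,.271,.195,99 turn -0.889 shift [3.286e-01 5.195e-01 2.000e-04] rows 13
```

View pics/s3.png

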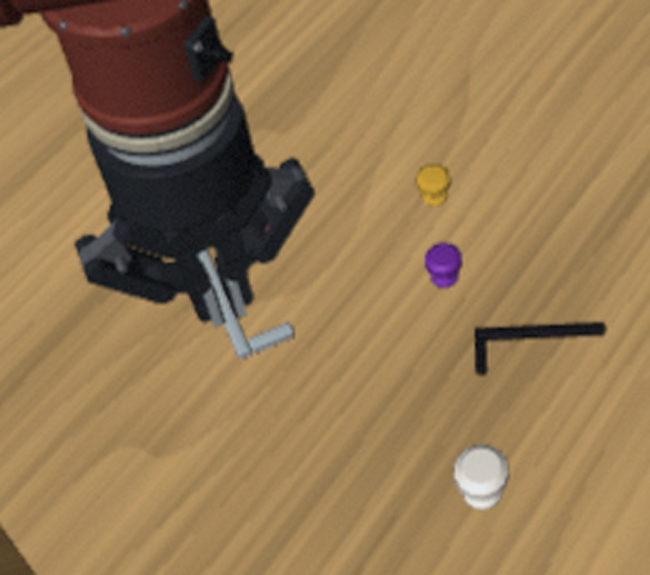

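The steel key is gripped mid-arm at crop (225,300) and hangs level. The black key at (540,335) and white knob at (481,475) are in place.

Call:
{"method": "jog_arm", "body": {"moves": [[0,0,-0.889,0.328,0.52,0,5],[0,0,-0.889,0.328,0.52,0,5],[0,0,-0.889,0.328,0.52,0,5],[0,0,-0.889,0.328,0.52,0,5],[0,0,-0.889,0.328,0.52,0,5],[0,0,-0.889,0.328,0.52,0,5],[0,0,-0.889,0.328,0.52,0,5],[0,0,-0.889,0.328,0.52,0,5],[0,0,-0.889,0.328,0.52,0,5],[0,0,-0.889,0.328,0.52,0,5],[0,0,-0.889,0.328,0.52,0,5],[0,0,-0.889,0.328,0.52,0,5],[0,0,-0.889,0.328,0.52,0,5],[0,0,-0.889,0.328,0.52,0,5],[0,0,-0.889,0.328,0.52,0,5],[0,0,-0.889,0.328,0.52,0,5],[0,0,-0.889,0.328,0.52,0,5]]}}

```text
time_s: 23.55
eef_pos: [0.4491, 0.271, 0.1944]
tool_rot: [[-0.988, -0.154, -0.001], [-0.154, 0.988, -0.001], [0.001, -0.001, -1.0]]
contact_force: [-0.4, 2.0, -0.9]
width: 0.0063
grip_force: 46.3
```

```bash
python3 plan.py .451,.271,.084,99
python3 - <<'E'
from h import *
p,_=eyes.camera("scene");cv2.imwrite("pics/s4.png",cv2.resize(p[60:220,300:500,::-1],None,fx=3,fy=3,interpolation=cv2.INTER_CUBIC))
E
```

```text
now [0.4491 0.271  0.1944] 98.89 w 0.0063 grip 46.3 F [-0.4  2.  -0.9] t 23.55
.451,.271,.084,99 turn -0.003 shift [-0.002  -0.0003  0.1104] rows 3
```

View pics/s4.png

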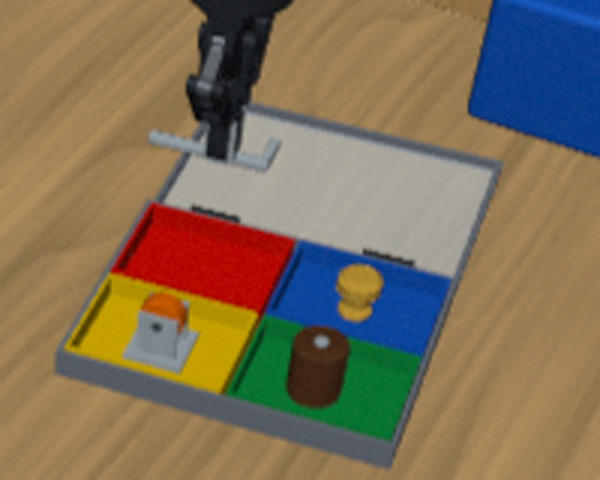

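The knob stands upright in the blue bin at (357,292), and the key hangs level and parallel to the bins at (215,150). I lower it.

Call:
{"method": "jog_arm", "body": {"moves": [[0,0,0,-0.002,0,0.04,5],[0,0,0,-0.002,0,0.08,5],[0,0,0,-0.002,0,0.1,5],[0,0,0,-0.002,0,0.105,5],[0,0,0,-0.002,0,0.107,5],[0,0,0,-0.002,0,0.108,5],[0,0,0,-0.002,0,0.109,5],[0,0,0,-0.002,0,0.109,5]]}}

```text
time_s: 24.4
eef_pos: [0.452, 0.2733, 0.0872]
tool_rot: [[-0.988, -0.157, 0.002], [-0.157, 0.988, 0.001], [-0.003, 0.001, -1.0]]
contact_force: [-0.3, -0.5, -0.8]
width: 0.0062
grip_force: 46.3
```

Call:
{"method": "jog_arm", "body": {"moves": [[0,0,0,0,-0.001,0.001,5],[0,0,0,0,-0.001,0.002,5],[0,0,0,0,-0.001,0.003,5],[0,0,0,0,-0.001,0.003,5]]}}

```text
time_s: 24.8
eef_pos: [0.451, 0.2719, 0.0827]
tool_rot: [[-0.988, -0.157, -0.0], [-0.157, 0.988, -0.0], [0.0, -0.0, -1.0]]
contact_force: [0.4, 0.8, -0.1]
width: 0.006
grip_force: 46.3
```

Call:
{"method": "jog_arm", "body": {"moves": [[0,0,0,0,0,0.001,5],[0,0,0,0,0,0.001,5],[0,0,0,0,0,0.0,22],[0,0,0,0,0,0.0,22],[0,0,0,0,0,0.0,22],[0,0,0,0,0,0.0,22],[0,0,0,0,0,-0.01,22],[0,0,0,0,0,-0.04,22],[0,0,0,0,0,-0.09,22],[0,0,0,0,0,-0.12,22],[0,0,0.0,0.0,0.05,-0.15,22],[0,0,0,0,0.1,-0.15,22],[0,0,0,0,0.15,-0.15,22],[0,0,0,0,0.2,-0.15,22],[0,0,0,0,0.2,-0.15,22],[0,0,0,0,0.2,-0.15,22],[0,0,0,0,0.2,-0.15,22]]}}

```text
time_s: 26.5
eef_pos: [0.4198, 0.4686, 0.2328]
tool_rot: [[-0.988, -0.157, -0.0], [-0.157, 0.988, -0.001], [0.001, -0.001, -1.0]]
contact_force: [-0.2, -0.6, -0.2]
width: 0.022
grip_force: 0.0
```

```bash
python3 plan.py
python3 - <<'E'
from h import *
p,_=eyes.camera("scene");a=cv2.resize(p[60:220,300:500,::-1],None,fx=2.5,fy=2.5,interpolation=cv2.INTER_CUBIC)
t,_=eyes.camera("top");b=cv2.resize(t[140:340,80:250,::-1],(340,400),interpolation=cv2.INTER_CUBIC);cv2.imwrite("pics/s5.png",cv2.resize(np.hstack([a,b]),None,fx=.95,fy=.95))
for nm,lo,hi,bx,z in[("brass",(17,145,60),(30,215,255),(95,180,150,245),.033),("plate",(0,0,60),(180,70,255),(170,250,215,305),.011),("wheel",(0,190,60),(14,255,255),(170,250,215,305),.047)]:
    c=blob(t,lo,hi,bx);print(nm,rect("top",c,z))
E
```

```text
now [0.4198 0.4686 0.2328] 99.02 w 0.022 grip 0.0 F [-0.2 -0.6 -0.2] t 26.5
brass (array([560.2, 298. ]), array([37.7, 30.7]), 89.0)
plate (array([455.7, 187.3]), array([43. , 44.4]), 8.8)
wheel (array([454.9, 186.3]), array([31.2, 16.8]), 9.7)
```

View pics/s5.png

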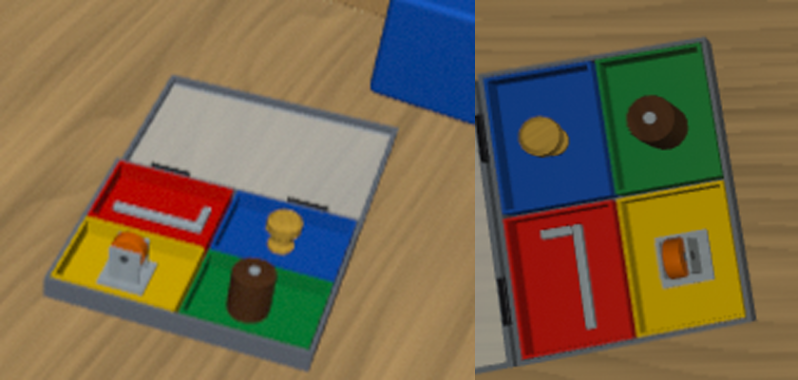

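All four are in place: the key lies flat in red (right view, 585,275), and the knob (541,137), foot (652,120) and castor (685,257) stand upright near the middle of their bins. The gripper is clear, so I hand the job in.

```bash
python3 -c "
from rig import ticket
print(ticket.close_job())"
```

```text
the job is handed in; nothing more can be done
None
```

I packed all four fittings into their bins and handed the job in at about 27 s of robot time; the last pictures showed the key flat and the other three upright, but the hand-in returned no verdict.

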